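# Lift the bonbon dish on the plate lifter and turn it crosswise

## Task

Pick up the plate lifter by its raised grip bar, slide its blade between the runners under the dish that stands on the marble slab, and lift the dish well clear (at least 6 cm) straight up. Then, up in the air, give it a quarter turn (either way) so that its runners lie across the length of the slab, keeping the dish level and the loose bonbon in the middle of its hollow all the while, without touching dish or bonbon with the gripper or disturbing the jar, lemon and timer. Finish still holding it up on the lifter, turned, level and at rest: put nothing down and do not let go.

Things in the scene. Friction and masses are not known exactly. Their poses are not given: they have to be found in the camera images.
- slab: Flat rectangular marble pastry slab, 300 x 190 x 14 mm, fixed on the worktop, the long way roughly left-right. Origin: centre of its underside; x along the 300 mm length, z up.
- dish: Round pale wooden dish, 124 mm across, 37 mm high, 0.16 kg, loose on the slab on two runners that lie along the slab's length. Origin: centre of its underside, level with the runners' feet. Runners: along its x, 150 mm long, 12 wide, 16 high, at y = -38 and +38 mm; the tunnel between them under the dish is 64 mm wide, 16 mm high, open at both ends.
- dish_hollow (a point): Point 36 mm above the dish's origin: where the bonbon's centre lies when it rests in the middle of the dish's shallow round hollow. The hollow is lowest 22 mm above the dish's origin and slopes up at only about 8 degrees (20 degrees near the rim). Axes as the dish.
- bonbon_center (a point): Centre of the loose round white bonbon, a hard ball of 28 mm diameter, 20 g, lying in the middle of the dish's hollow. It rolls freely.
- lifter: Plate lifter, 0.25 kg, loose, standing on its blade left or right of the slab, tip roughly away from the robot. Steel blade 4 mm thick, 46 wide, along its x from -97 to the round tip at +79 mm. A post at x = -95 to -85 (20 wide) carries a dark wooden grip bar over the blade. Origin: under the blade, on its centre line; with it under the dish's middle, the post stands clear behind the dish.
- lifter_grip (a point): Where to grasp the lifter: in the grip bar, 105 mm straight above the lifter's origin, pinched across its 14 mm width (lifter's y). The bar runs from x = -95 to +40 mm, 93 to 117 mm above the blade's underside; a dish centred on the lifter's origin hangs straight below this point. Axes as the lifter.
- honey: Bystander: closed glass jar with a red lid, 65 mm across, 100 mm high, loose on the worktop on the side of the slab where the lifter is not. Origin: centre of its underside.
- lemon: Bystander: loose lemon, 72 x 65 x 60 mm, on the worktop at the back left. Origin: centre of its underside.
- timer: Bystander: loose round kitchen timer, 68 mm across, 46 mm high, on the worktop at the back right. Origin: centre of its underside.

How it is judged:
By the outcome, as a careful person would: the job done as asked, in the order asked, and still so for the second after the job is handed in, while the arm keeps its last pose, push and grip.
It also fails if it takes over 59 s, if anything falls off the work surface, if the arm or the gripper's body presses on something with over 40 N, if the wrist force passes 120 N, or if a joint passes its speed limit or range.

## Robot

A 7-joint arm with a two-finger parallel gripper is mounted at the origin on a cart in front of the work surface, level with it; the furniture and walls round the work are solid. World frame = base frame: x ahead of the robot, y to its left, z up, the work surface at z = 0. Lengths are in mm, angles in rad, forces in N, time in s.
With the tool pointing down it reaches from about 400 to 875 mm from the base axis. Payload 4.4 kg.
Tool frame: the origin (TCP) lies on the centre line of the jaws, within the pads' length; the fingertips stand 11 mm ahead of it and the grasp point (between the pads) lies 8 mm behind it (ctrl.tips_ahead is the distance from the TCP to the fingertips, in mm); z points along the fingers, y is the line along which they close (so a half turn about z gives the same grasp; the last joint's range is limited). The gripper opens to 85 mm and grips with 20 to 120 N. Pads are 22 mm wide; open, the fingers measure 114 mm over their backs; the gripper's body (76 mm by 85 mm) begins 54 mm behind the grasp point. The pads swing forward as they close: fully open they stand 13 mm farther back than shut.
Start: joints at [1.206, 0.628, 0.038, 1.517, -0.027, 0.996, -0.02], TCP at [191.37, -621.205, 242.313] pointing down, gripper open.
Joint ranges: [-3.06, 3.06], [-0.37, 2.12], [-1.25, 1.32], [0.18, 2.47], [-1.1, 4.24], [0.23, 1.98], [-2.94, 2.94]. Speed limits (rad/s): [2.57, 2.57, 3.14, 3.14, 3.14, 3.14, 3.14].

## Interface

Orientations are given as [roll, pitch, yaw] about the fixed x, y, z axes, in that order (R = Rz(yaw) Ry(pitch) Rx(roll)).
In Python, from cell import ctrl, eyes, job gives the robot as it stands. The module is installed in compiled form; this text tells all that it offers.
- The arm moves only by the tool carry_out, never from a script. Its argument "moves" is a list of rows, each an object of numbers: "tx", "ty", "tz": the shift along the tool's x, y, z as a fraction of full scale; "twist": the turn about the tool's z as a fraction of full scale; "fingers": the opening, from 0 (shut) to 1 (fully open). In form: [{"tx": .., "ty": .., "tz": .., "twist": .., "fingers": ..}, ...]. A call has 1 to 12 rows; each row shifts and turns the commanded pose from where the row before left it, along the tool's axes as they then stand; what a row does not reach is not made up. Full scale, the value 1, is 0.3 m for a shift and pi rad for a turn. A row lasts 1/8 s, in which the tool goes at most 62.5 mm and 10.7 degrees, less where a joint would pass 70% of its speed; a pose out of reach is approached as far as the arm can. A call with a number of a shift or a turn outside -1 to 1 is refused whole. A call with a gripper value outside its range is refused whole. The fingers move at their own pace and stop on an object; the grip force is fixed at half the most. Time passes only in rows, so rows that do not move let the fingers close. It gives the time, the measured TCP pose, the force, the opening and the grip force at its end, in the units of the state.
- ctrl.read_state(): the state, without advancing time (a new reading comes with each control period).
- eyes.get_image(name): name is "side" or "top" or "wrist"; returns a dict with "color" (480x640x3 uint8, blue, green, red), "fovy" (degrees; the focal length in pixels is half the picture's height over the tangent of half this angle, whatever the lens; pixels are square), "cx", "cy" (the principal point, pixels), "k1" (the pictures are not rectified: a ray, as slopes to the right and down, at radius r is drawn at 1 + k1 r^2 times it, then the intrinsics apply), "world_from_camera" (4x4, takes a point from camera to world coordinates). Camera axes: x right, y up, looking along -z (the intrinsics and any distortion apply to the point x, -y, -z); pixel columns grow to the right and rows downward; lengths in mm; the calibration is good to about 2 mm. A picture is of the moment at which its call begins. There is no depth.
- job.finish_job(): hands the job in; it is judged then, once.
The state is a dict: "clock": time; "qpos": joint angles; "qd": joint speeds; "tau": joint torques, N m; "eef_pos": TCP position; "tool_rot": TCP orientation; "force": force on the tool from outside, world axes, zero at the start; "torque": the same for the moment, N m; "width": finger opening in mm; "gripper_force": force on a finger pad.
Only numpy, scipy, OpenCV 4.12 (cv2) and the standard library are available. Lean on these libraries where they do the work, as an engineer would, in place of code of your own. Each camera call takes 0.05 s, during which the arm holds its last target. There are 200 camera calls.

## Working session

There is one attempt and no reset: what is moved stays moved. The work goes in short steps, Python scripts to look and compute and a tool call to move; the robot and the scene stay as the last step left them, time stands still between calls to the robot, and variables do not carry over. Pictures are saved under pics/ and viewed, at most 11 in all, crops included, and the job is handed in when it is done.

Besides the shell and the picture viewer there is one more tool, called after "Emit:" as name(argument=value, ...) on one line, values as JSON. carry_out: Moves the arm, as the interface text tells. Its arguments: {"type":"object","properties":{"moves":{"type":"array","items":{"type":"object","properties":{"tx":{"type":"number","minimum":-1,"maximum":1},"ty":{"type":"number","minimum":-1,"maximum":1},"tz":{"type":"number","minimum":-1,"maximum":1},"twist":{"type":"number","minimum":-1,"maximum":1},"fingers":{"type":"number"}}}}},"required":["moves"]}

```bash
mkdir -p pics; cat > h.py <<'E'
import numpy as np, cv2
from cell import ctrl, eyes, job
def grab(n,f):
    im=eyes.get_image(n); cv2.imwrite(f,im["color"]); 
    import pickle; pickle.dump(im,open(f[:-4]+'.pkl','wb')); return im
def load(f):
    import pickle; return pickle.load(open(f,'rb'))
def K(im):
    f=240/np.tan(np.radians(im["fovy"])/2); return np.array([[f,0,im["cx"]],[0,f,im["cy"]],[0,0,1.]]),np.array([im["k1"],0,0,0,0.])
def ray(im,uv):
    k,d=K(im); p=cv2.undistortPoints(np.array(uv,float).reshape(-1,1,2),k,d).reshape(-1,2)
    T=np.array(im["world_from_camera"]); r=np.c_[p[:,0],-p[:,1],-np.ones(len(p))]@T[:3,:3].T
    return T[:3,3],r
def onz(im,uv,z):
    o,r=ray(im,uv); z=np.broadcast_to(z,len(r)); return o+r*((z-o[2])/r[:,2])[:,None]
def proj(im,P):
    T=np.linalg.inv(np.array(im["world_from_camera"])); c=np.atleast_2d(P)@T[:3,:3].T+T[:3,3]; c=c*[1,-1,-1]
    k,d=K(im); return cv2.projectPoints(c,np.zeros(3),np.zeros(3),k,d)[0].reshape(-1,2)
E
python3 - <<'E'
from h import *
s=ctrl.read_state(); print({k:np.round(v,3) for k,v in s.items()})
for n in("top","side"):
    im=grab(n,f"pics/{n}0.png"); print(n,im["fovy"],im["cx"],im["cy"],im["k1"],np.round(im["world_from_camera"],3).tolist())
E
```

```text
{'clock': np.float64(0.0), 'qpos': array([ 1.206,  0.629,  0.038,  1.518, -0.027,  0.996, -0.02 ]), 'qd': array([ 0.   ,  0.002, -0.001, -0.   , -0.002, -0.001, -0.   ]), 'tau': array([-1.0000e-03, -5.6341e+01,  1.2260e+00, -1.9345e+01,  1.1000e-02,
        1.0000e-02, -0.0000e+00]), 'eef_pos': array([ 191.203, -620.611,  241.368]), 'tool_rot': array([-3.14 ,  0.   ,  0.299]), 'force': array([ 0.608, -0.328, -0.1  ]), 'torque': array([ 0.002, -0.009, -0.011]), 'gripper_force': np.float64(0.0), 'width': np.float64(85.559)}
top 47.93574241592621 318.8822019199743 236.09439111896594 -0.011455025777452256 [[0.026, 0.996, -0.087, 473.939], [-1.0, 0.025, -0.005, 9.898], [-0.003, 0.087, 0.996, 1371.01], [0.0, 0.0, 0.0, 1.0]]
side 48.0608224937984 321.5837259859395 238.12461573715788 -0.0819317225907931 [[-0.999, 0.022, -0.04, 541.008], [-0.045, -0.399, 0.916, 1175.928], [0.005, 0.917, 0.4, 588.159], [0.0, 0.0, 0.0, 1.0]]
```

View pics/top0.png

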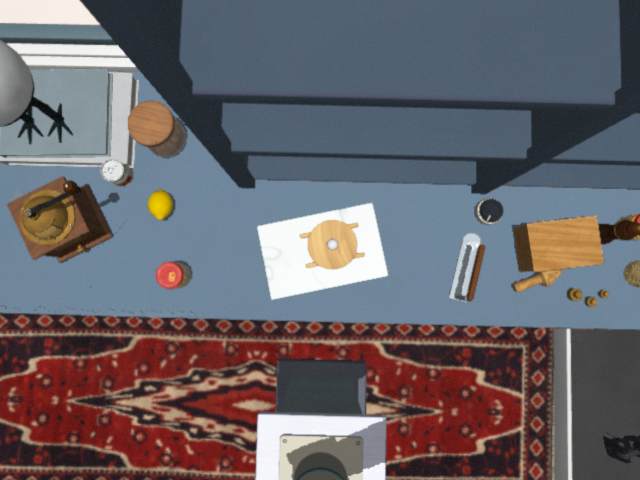

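View pics/side0.png

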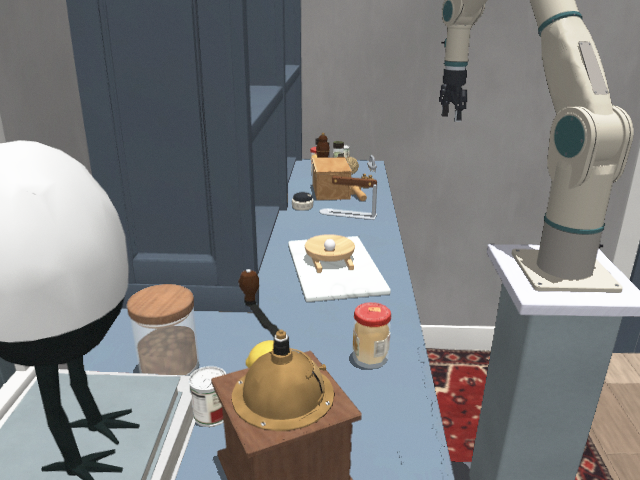

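The top view shows the slab centred near (322,251), the dish at (332,245) with the bonbon, and the lifter at about (468,268) with its bar near (477,272). The side view shows the dish on its runners at (330,255) and the lifter behind it at (350,210). I'll enlarge both for precise pixel positions.

```bash
python3 - <<'E'
from h import *
t=cv2.imread("pics/top0.png")
a=cv2.resize(t[200:300,250:395],None,fx=5,fy=5,interpolation=cv2.INTER_CUBIC)   # 725x500
cv2.imwrite("pics/a.png",a)
s=cv2.imread("pics/side0.png")
b=cv2.resize(t[225:310,440:500],None,fx=6,fy=6,interpolation=cv2.INTER_CUBIC)   # 360x510
c=cv2.resize(s[160:225,310:390],None,fx=5,fy=5,interpolation=cv2.INTER_CUBIC)  # 400x325
o=np.zeros((510,760,3),np.uint8); o[:510,:360]=b; o[:325,360:760]=c
cv2.imwrite("pics/b.png",o)
E
```

```text
(no output)
```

View pics/a.png

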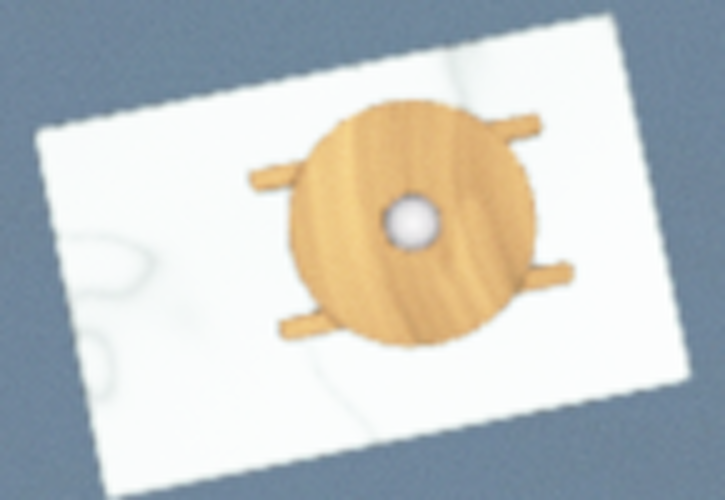

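View pics/b.png

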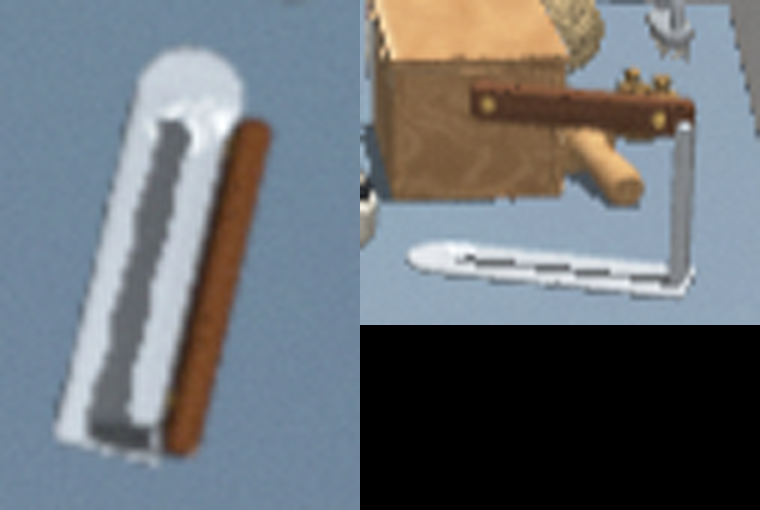

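```bash
cat >> h.py <<'E'
def T(p,off,k): return (np.array(p,float)+.5)/k-.5+np.array(off)
E
python3 - <<'E'
from h import *
im=load("pics/top0.pkl"); A=lambda p,z:onz(im,T(p,(250,200),5),z)[:,:2]; B=lambda p,z:onz(im,T(p,(440,225),6),z)[:,:2]
yaw=lambda a,b:np.degrees(np.arctan2(*(b-a)[::-1]))
r=A([(250,182),(541,125),(280,330),(573,272)],30); print("runner",r.round(1).tolist(),r.mean(0).round(1),yaw(r[0],r[1]),yaw(r[2],r[3]))
print("rim c",A([(413.5,223.5)],51).round(1),"bonbon",A([(412,222)],50).round(1))
s=A([(37,130),(611,13),(690,378),(108,498)],14); print("slab",s.mean(0).round(1),yaw(s[0],s[1]),yaw(s[3],s[2]),yaw(s[2],s[1]),yaw(s[3],s[0]),np.linalg.norm(s[1]-s[0]))
b=B([(57,430),(137,90),(155,462),(195,47),(243,100)],4); print("blade",b.round(1).tolist(),yaw(b[0],b[1]))
g=B([(270,130),(203,445),(185,455),(258,120)],117); print("bar",g.round(1).tolist(),yaw(g[1],g[0]))
h=yaw(b[0],b[1])*np.pi/180; d=np.array([np.cos(h),np.sin(h)]); n=np.array([-d[1],d[0]])
print("tip->origin",(b[3]-79*d).round(1),"right edge y",(g[:2]@n).round(1),(b@n).round(1),"bar end along",(g@d).round(1),(b@d).round(1))
print(proj(im,[[450,-360,117]]))
E
```

```text
runner [[589.6, 65.0], [621.9, -79.5], [516.3, 48.0], [548.8, -96.8]] [569.2 -15.8] -77.40753092798496 -77.33869516310486
rim c [[569.4 -16.6]] bonbon [[570.2 -15.8]]
slab [556.3   8.4] -76.93841892141756 -76.92414723480434 13.113967836360631 12.887616959464424 296.7616298221642
blade [[449.3, -314.5], [593.3, -347.6], [437.0, -355.7], [612.2, -372.2], [590.2, -392.6]] -12.959189782436642
bar [[569.2, -369.8], [447.0, -343.9], [443.0, -337.0], [572.9, -365.1]] -11.94579035716186
tip->origin [ 535.2 -354.5] right edge y [-232.7 -234.9] [-205.7 -205.7 -248.6 -225.4 -250.2] bar end along [637.6 512.7 507.3 640.2] [508.4 656.1 505.6 680.1 663.2]
[[480.37386688 297.6138929 ]]
```

Dish is at (569.5,-16) with its runners at -77.3°. The lifter origin is near (535,-356), heading about -12.9°. Next I hover over the lifter and use the wrist camera.

Emit:
carry_out(moves=[{"tx": 0.08,"ty": -0.03,"fingers": 1},{"tx": 0.15,"ty": -0.056,"fingers": 1},{"tx": 0.15,"ty": -0.056,"fingers": 1},{"tx": 0.15,"ty": -0.056,"fingers": 1},{"tx": 0.15,"ty": -0.056,"fingers": 1},{"tx": 0.15,"ty": -0.056,"fingers": 1},{"tx": 0.15,"ty": -0.056,"fingers": 1},{"tx": 0.15,"ty": -0.056,"fingers": 1},{"tx": 0.15,"ty": -0.056,"fingers": 1},{"tx": 0.075,"ty": -0.028,"fingers": 1},{"twist": 0.05,"fingers": 1},{"twist": 0.05,"fingers": 1}])

```text
validation failed for argument at $.mo...
```

Emit:
carry_out(moves=[{"twist": 0.05,"fingers": 1},{"twist": 0.017,"fingers": 1},{"fingers": 1},{"fingers": 1},{"fingers": 1}])

```text
validation failed for argument at $.mo...
```

```bash
python3 - <<'E'
from h import *
s=ctrl.read_state(); print(s["clock"],s["eef_pos"],s["tool_rot"],s["qpos"].round(2),s["force"])
im=grab("wrist","pics/w1.png"); print(im["fovy"],im["k1"],np.round(im["world_from_camera"],3).tolist())
E
```

```text
0.1 [ 191.21406394 -620.70841093  241.4982925 ] [-3.13995238e+00  4.19091504e-05  2.98792551e-01] [ 1.21  0.63  0.04  1.52 -0.03  1.   -0.02] [-0.0636895  -0.63530637 -0.56219221]
67.8457416429798 -0.04646550430553722 [[0.294, 0.916, 0.274, 261.248], [-0.956, 0.283, 0.081, -599.669], [-0.003, -0.285, 0.958, 373.22], [0.0, 0.0, 0.0, 1.0]]
```

View pics/w1.png

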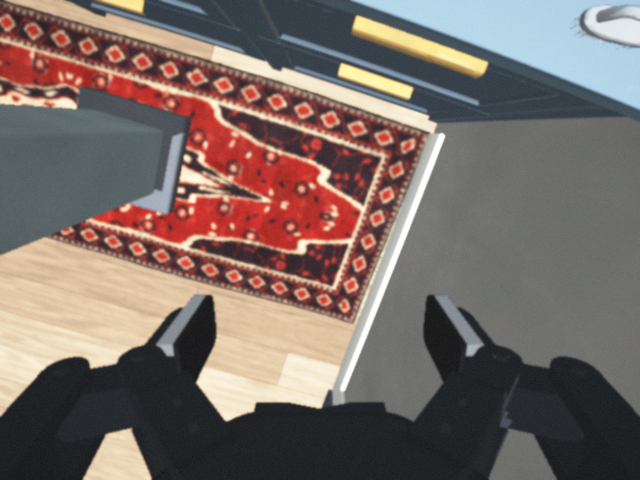

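The rows were refused, so nothing moved, and the wrist view shows only the rug at the start pose. I'll retry with every field filled in.

Emit:
carry_out(moves=[{"tx": 0.08,"ty": -0.03,"tz": 0,"twist": 0,"fingers": 1},{"tx": 0.15,"ty": -0.056,"tz": 0,"twist": 0,"fingers": 1}])

```text
clock: 0.4
eef_pos: [247.9, -577.0, 241.8]
tool_rot: [3.142, 0.002, 0.294]
force: [1.1, 0.2, -0.9]
width: 85.2
gripper_force: 0.0
```

Emit:
carry_out(moves=[{"tx": 0.15,"ty": -0.056,"tz": 0,"twist": 0,"fingers": 1},{"tx": 0.15,"ty": -0.056,"tz": 0,"twist": 0,"fingers": 1},{"tx": 0.15,"ty": -0.056,"tz": 0,"twist": 0,"fingers": 1},{"tx": 0.15,"ty": -0.056,"tz": 0,"twist": 0,"fingers": 1},{"tx": 0.15,"ty": -0.056,"tz": 0,"twist": 0,"fingers": 1},{"tx": 0.15,"ty": -0.056,"tz": 0,"twist": 0,"fingers": 1},{"tx": 0.15,"ty": -0.056,"tz": 0,"twist": 0,"fingers": 1},{"tx": 0.075,"ty": -0.028,"tz": 0,"twist": 0,"fingers": 1},{"tx": 0,"ty": 0,"tz": 0,"twist": 0.05,"fingers": 1},{"tx": 0,"ty": 0,"tz": 0,"twist": 0.05,"fingers": 1},{"tx": 0,"ty": 0,"tz": 0,"twist": 0.05,"fingers": 1},{"tx": 0,"ty": 0,"tz": 0,"twist": 0.017,"fingers": 1}])

```text
clock: 1.9
eef_pos: [534.0, -357.7, 242.1]
tool_rot: [3.14, 0.001, -0.23]
force: [-0.2, -0.3, -0.2]
width: 85.3
gripper_force: 0.0
```

Emit:
carry_out(moves=[{"tx": 0,"ty": 0,"tz": 0,"twist": 0,"fingers": 1},{"tx": 0,"ty": 0,"tz": 0,"twist": 0,"fingers": 1}])

```text
clock: 2.15
eef_pos: [534.6, -357.0, 242.2]
tool_rot: [3.141, 0.0, -0.226]
force: [0.6, 0.3, -0.6]
width: 85.4
gripper_force: 0.0
```

```bash
python3 - <<'E'
from h import *
s=ctrl.read_state(); print(s["clock"],s["eef_pos"],s["tool_rot"],s["qpos"].round(2),s["force"])
im=grab("wrist","pics/w2.png")
E
```

```text
2.15 [ 534.60254256 -357.04167996  242.21823335] [ 3.14134044e+00  4.88306532e-04 -2.25830891e-01] [ 0.44  0.62  0.18  1.54 -0.13  0.99 -1.14] [ 0.58773149  0.30280915 -0.6075377 ]
```

View pics/w2.png

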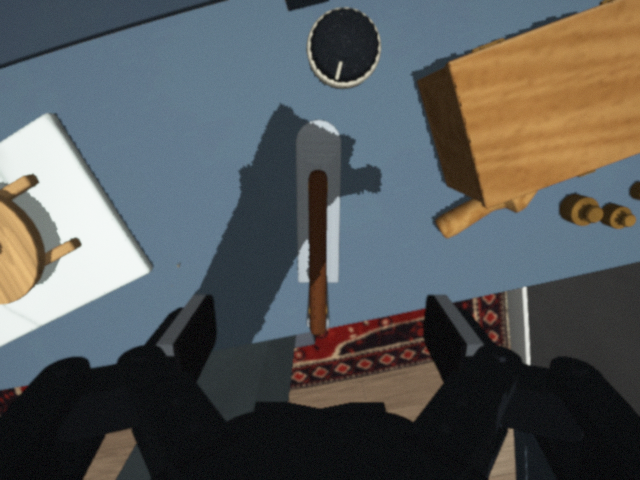

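The wrist view shows the bar running vertically from (318,170) to (319,337), midway between the fingers, with the blade below it from (320,121) to (318,283).

```bash
python3 - <<'E'
from h import *
im=load("pics/w2.pkl"); 
yaw=lambda a,b:np.degrees(np.arctan2(*(b-a)[::-1]))
g=onz(im,[(318,172),(319.5,333)],117)[:,:2]; b=onz(im,[(319.5,121),(318.5,282)],4)[:,:2]
print(g,yaw(g[1],g[0]),b,yaw(b[1],b[0]))
h=-.226; d=np.array([np.cos(h),np.sin(h)]); n=np.array([-d[1],d[0]]); o=np.array([534.6,-357.0])
for q in(g,b): print(((q-o)@d).round(1),((q-o)@n).round(1))
c=im["color"]; hsv=cv2.cvtColor(c,cv2.COLOR_BGR2HSV)
for r in (180,210,240,270,300,325):
    row=c[r,285:350].astype(int); m=np.where((row[:,2]>row[:,0]+15)|((row.sum(1)<110)))[0]+285; print(r,m.min() if len(m) else None,m.max() if len(m) else None, np.median(m))
E
```

```text
[[ 576.82672166 -365.4671153 ]
 [ 448.68950486 -337.13196656]] -12.469229901954845 [[ 612.76862134 -374.69340705]
 [ 443.90684124 -334.74454056]] -13.310164849806778
[ 43.1 -88.2] [1.2 0.1]
[ 80.1 -93.4] [0.3 1.4]
180 309 326 317.5
210 309 325 317.0
240 310 324 317.0
270 310 325 317.5
300 310 325 317.5
325 310 349 321.0
```

Emit:
carry_out(moves=[{"tx": 0.007,"ty": 0,"tz": 0.06,"twist": 0,"fingers": 1},{"tx": 0,"ty": 0,"tz": 0.1,"twist": 0,"fingers": 1},{"tx": 0,"ty": 0,"tz": 0.1,"twist": 0,"fingers": 1},{"tx": 0,"ty": 0,"tz": 0.1,"twist": 0,"fingers": 1},{"tx": 0,"ty": 0,"tz": 0.07,"twist": 0,"fingers": 1},{"tx": 0,"ty": 0,"tz": 0.04,"twist": 0,"fingers": 1},{"tx": 0,"ty": 0,"tz": 0.013,"twist": 0,"fingers": 1},{"tx": 0,"ty": 0,"tz": 0,"twist": 0,"fingers": 1},{"tx": 0,"ty": 0,"tz": 0,"twist": 0,"fingers": 1}])

```text
clock: 3.32
eef_pos: [537.8, -357.3, 98.3]
tool_rot: [3.141, -0.002, -0.226]
force: [-0.1, 0.1, 0.1]
width: 85.4
gripper_force: 0.0
```

Emit:
carry_out(moves=[{"tx": 0,"ty": 0,"tz": 0,"twist": 0,"fingers": 0.4},{"tx": 0,"ty": 0,"tz": 0,"twist": 0,"fingers": 0.3},{"tx": 0,"ty": 0,"tz": 0,"twist": 0,"fingers": 0.2},{"tx": 0,"ty": 0,"tz": 0,"twist": 0,"fingers": 0.1},{"tx": 0,"ty": 0,"tz": 0,"twist": 0,"fingers": 0},{"tx": 0,"ty": 0,"tz": 0,"twist": 0,"fingers": 0},{"tx": 0,"ty": 0,"tz": 0,"twist": 0,"fingers": 0},{"tx": 0,"ty": 0,"tz": 0,"twist": 0,"fingers": 0},{"tx": 0,"ty": 0,"tz": 0,"twist": 0,"fingers": 0},{"tx": 0,"ty": 0,"tz": 0,"twist": 0,"fingers": 0}])

```text
clock: 4.58
eef_pos: [537.5, -356.8, 97.5]
tool_rot: [-3.141, -0.0, -0.226]
force: [0.9, 2.6, 2.5]
width: 13.6
gripper_force: 59.1
```

Gripped: 13.6 mm opening at 59 N. Lift and turn.

Emit:
carry_out(moves=[{"tx": 0,"ty": 0,"tz": -0.01,"twist": 0,"fingers": 0},{"tx": 0,"ty": 0,"tz": -0.03,"twist": 0,"fingers": 0},{"tx": 0,"ty": 0,"tz": -0.05,"twist": 0,"fingers": 0},{"tx": 0,"ty": 0,"tz": -0.06,"twist": 0,"fingers": 0},{"tx": 0,"ty": 0,"tz": -0.06,"twist": 0,"fingers": 0},{"tx": 0,"ty": 0,"tz": -0.04,"twist": 0,"fingers": 0},{"tx": 0,"ty": 0,"tz": -0.02,"twist": 0,"fingers": 0},{"tx": 0,"ty": 0,"tz": 0,"twist": 0,"fingers": 0}])

```text
clock: 5.58
eef_pos: [537.3, -357.0, 178.7]
tool_rot: [3.142, -0.0, -0.226]
force: [-0.5, 0.2, -3.0]
width: 13.1
gripper_force: 58.5
```

Emit:
carry_out(moves=[{"tx": 0,"ty": 0,"tz": 0,"twist": -0.02,"fingers": 0},{"tx": 0,"ty": 0,"tz": 0,"twist": -0.04,"fingers": 0},{"tx": 0,"ty": 0,"tz": 0,"twist": -0.05,"fingers": 0},{"tx": 0,"ty": 0,"tz": 0,"twist": -0.05,"fingers": 0},{"tx": 0,"ty": 0,"tz": 0,"twist": -0.05,"fingers": 0},{"tx": 0,"ty": 0,"tz": 0,"twist": -0.05,"fingers": 0},{"tx": 0,"ty": 0,"tz": 0,"twist": -0.05,"fingers": 0},{"tx": 0,"ty": 0,"tz": 0,"twist": -0.05,"fingers": 0},{"tx": 0,"ty": 0,"tz": 0,"twist": -0.05,"fingers": 0},{"tx": 0,"ty": 0,"tz": 0,"twist": -0.05,"fingers": 0},{"tx": 0,"ty": 0,"tz": 0,"twist": -0.05,"fingers": 0},{"tx": 0,"ty": 0,"tz": 0,"twist": -0.05,"fingers": 0}])

```text
clock: 7.08
eef_pos: [536.5, -356.8, 177.4]
tool_rot: [-3.14, -0.001, 1.538]
force: [-0.7, 0.1, -3.0]
width: 12.9
gripper_force: 58.5
```

Emit:
carry_out(moves=[{"tx": 0,"ty": 0,"tz": 0,"twist": -0.05,"fingers": 0},{"tx": 0,"ty": 0,"tz": 0,"twist": -0.033,"fingers": 0},{"tx": 0,"ty": 0,"tz": 0,"twist": 0,"fingers": 0},{"tx": 0.03,"ty": 0.03,"tz": 0,"twist": 0,"fingers": 0},{"tx": 0.08,"ty": 0.06,"tz": 0,"twist": 0,"fingers": 0},{"tx": 0.1,"ty": 0.08,"tz": 0,"twist": 0,"fingers": 0},{"tx": 0.1,"ty": 0.08,"tz": 0,"twist": 0,"fingers": 0},{"tx": 0.08,"ty": 0.06,"tz": 0,"twist": 0,"fingers": 0},{"tx": 0.05,"ty": 0.03,"tz": 0,"twist": 0,"fingers": 0},{"tx": 0.013,"ty": 0.013,"tz": 0,"twist": 0,"fingers": 0},{"tx": 0,"ty": 0,"tz": 0,"twist": 0,"fingers": 0},{"tx": 0,"ty": 0,"tz": 0,"twist": 0,"fingers": 0}])

```text
clock: 8.57
eef_pos: [609.7, -202.9, 178.3]
tool_rot: [-3.141, 0.001, 1.792]
force: [-0.2, -0.2, -2.5]
width: 12.9
gripper_force: 58.5
```

```bash
python3 - <<'E'
from h import *
s=ctrl.read_state(); print(s["clock"],s["eef_pos"],s["tool_rot"],s["qpos"].round(2),s["force"],s["torque"],s["width"])
o=np.zeros((600,800,3),np.uint8)
w=grab("wrist","pics/w3.png")["color"]; t=grab("top","pics/t3.png")["color"]; d=grab("side","pics/s3.png")["color"]
o[:300,:400]=cv2.resize(w,(400,300)); o[:300,400:]=cv2.resize(t[180:330,290:490],(400,300)); o[300:,:]=cv2.resize(d[180:300,240:400],(800,600))[150:450]
cv2.imwrite("pics/c3.png",o)
E
```

```text
8.575 [ 609.71440062 -202.86625023  178.28279799] [-3.14071975e+00  9.28587048e-04  1.79168878e+00] [ 0.5   0.71 -0.38  1.6   0.32  0.9   0.22] [-0.17897406 -0.17258175 -2.46894829] [ 0.03592829 -0.02114813  0.01101613] 12.944937779906134
```

View pics/c3.png

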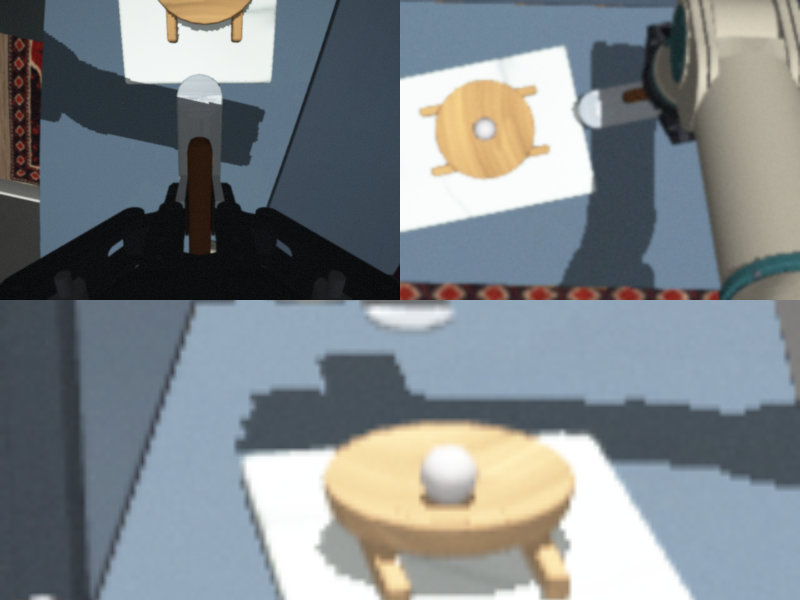

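The wrist panel shows the blade pointing at the tunnel, with runner ends near (173,35) and (237,35) in the panel. The side panel shows the bonbon centred. I'll check the lateral fit numerically from the wrist picture.

```bash
python3 - <<'E'
from h import *
im=load("pics/w3.pkl"); c=im["color"].astype(int)
h=np.radians(102.66); u=np.array([np.cos(h),np.sin(h)]); n=np.array([-u[1],u[0]]); o=np.array([609.7,-202.9])
def rel(uv,z): q=onz(im,uv,z)[:,:2]-o; return np.c_[q@u,q@n].round(1).tolist()
wood=(c[:,:,2]-c[:,:,0]>45)&(c[:,:,2]>110)
for r in range(40,70,5):
    m=np.where(wood[r,240:420])[0]+240; e=np.split(m,np.where(np.diff(m)>3)[0]+1); e=[(x[0],x[-1]) for x in e if len(x)>3]; print(r,e,[rel([(a,r),(b,r)],30) for a,b in e])
g=cv2.cvtColor(im["color"],cv2.COLOR_BGR2GRAY).astype(int)
for r in (140,150,200,220,240): 
    d=np.abs(np.diff(g[r,270:370])); k=np.where(d>14)[0]+270; print(r,k, rel([(k.min()+.5,r),(k.max()+.5,r)],84.8) if len(k) else '')
E
```

```text
40 [(np.int64(267), np.int64(282)), (np.int64(372), np.int64(387))] [[[133.9, 37.0], [133.9, 26.3]], [[133.9, -37.9], [134.0, -48.6]]]
45 [(np.int64(267), np.int64(281)), (np.int64(372), np.int64(386))] [[[130.6, 37.2], [130.6, 27.1]], [[130.6, -38.0], [130.7, -48.1]]]
50 [(np.int64(268), np.int64(282)), (np.int64(372), np.int64(386))] [[[127.3, 36.5], [127.3, 26.5]], [[127.3, -38.1], [127.4, -48.2]]]
55 [(np.int64(268), np.int64(282)), (np.int64(371), np.int64(386))] [[[124.0, 36.7], [123.9, 26.6]], [[124.0, -37.5], [124.1, -48.3]]]
60 [(np.int64(268), np.int64(282)), (np.int64(371), np.int64(386))] [[[120.6, 36.8], [120.6, 26.6]], [[120.6, -37.6], [120.7, -48.5]]]
65 [(np.int64(270), np.int64(280)), (np.int64(376), np.int64(380))] [[[117.2, 35.4], [117.2, 28.2]], [[117.3, -41.4], [117.3, -44.3]]]
140 [284 285 286 351 352] [[65.8, 21.0], [65.8, -20.6]]
150 [281 282 283 284 353 354 355] [[59.8, 23.0], [59.8, -22.6]]
200 [] 
220 [] 
240 [299 300 338 339 352] [[1.6, 12.8], [1.6, -22.3]]
```

Emit:
carry_out(moves=[{"tx": 0,"ty": 0.005,"tz": 0.02,"twist": 0,"fingers": 0},{"tx": 0,"ty": 0.008,"tz": 0.04,"twist": 0,"fingers": 0},{"tx": 0,"ty": 0,"tz": 0.05,"twist": 0,"fingers": 0},{"tx": 0,"ty": 0,"tz": 0.05,"twist": 0,"fingers": 0},{"tx": 0,"ty": 0,"tz": 0.03,"twist": 0,"fingers": 0},{"tx": 0,"ty": 0,"tz": 0.013,"twist": 0,"fingers": 0},{"tx": 0,"ty": 0,"tz": 0,"twist": 0,"fingers": 0},{"tx": 0,"ty": 0,"tz": 0,"twist": 0,"fingers": 0},{"tx": 0,"ty": 0,"tz": 0,"twist": 0,"fingers": 0}])

```text
clock: 9.85
eef_pos: [614.5, -200.2, 118.1]
tool_rot: [3.141, 0.0, 1.794]
force: [0.7, -0.2, -2.2]
width: 13.5
gripper_force: 58.5
```

```bash
python3 - <<'E'
from h import *
s=ctrl.read_state(); print(s["clock"],s["eef_pos"],s["tool_rot"],s["force"],s["torque"],s["width"])
o=np.zeros((600,800,3),np.uint8)
w=grab("wrist","pics/w4.png")["color"]; d=grab("side","pics/s4.png")["color"]; t=grab("top","pics/t4.png")["color"]
o[:300,:400]=cv2.resize(w[0:225,170:470],(400,300)); o[:300,400:]=cv2.resize(t[200:290,300:420],(400,300)); o[300:,:]=cv2.resize(d[200:275,260:460],(800,300))
cv2.imwrite("pics/c4.png",o)
im=load("pics/w4.pkl"); c=w.astype(int); p=s["eef_pos"][:2]; h=s["tool_rot"][2]
u=np.array([np.cos(h),np.sin(h)]); n=np.array([-u[1],u[0]])
def rel(uv,z): q=onz(im,uv,z)[:,:2]-p; return np.c_[q@u,q@n].round(1).tolist()
wood=(c[:,:,2]-c[:,:,0]>45)&(c[:,:,2]>110)
for r in range(4,60,6):
    m=np.where(wood[r,200:440])[0]+200; e=np.split(m,np.where(np.diff(m)>3)[0]+1); e=[(x[0],x[-1]) for x in e if len(x)>3]; print(r,np.array(e).tolist(),[rel([(a,r),(b,r)],30) for a,b in e])
g=cv2.cvtColor(w,cv2.COLOR_BGR2GRAY).astype(int)
for r in (110,120,130,150): 
    dd=np.abs(np.diff(g[r,260:380])); k=np.where(dd>14)[0]+260; print(r,k, rel([(k.min()+.5,r),(k.max()+.5,r)],24) if len(k) else '')
E
```

```text
9.85 [ 614.50798115 -200.22143222  118.06959551] [3.14072946e+00 4.81127002e-04 1.79406872e+00] [ 0.66654767 -0.24530803 -2.23656748] [ 0.00139041 -0.00885407  0.02754426] 13.470736864224833
4 [[242, 257], [278, 360], [382, 397]] [[[139.2, 42.0], [139.1, 33.7]], [[139.0, 22.2], [139.1, -22.8]], [[139.2, -34.9], [139.3, -43.2]]]
10 [[242, 261], [300, 339], [378, 397]] [[[136.2, 42.1], [136.1, 31.6]], [[136.0, 10.2], [136.0, -11.3]], [[136.1, -32.8], [136.3, -43.3]]]
16 [[242, 261], [378, 397]] [[[133.2, 42.3], [133.1, 31.8]], [[133.1, -32.9], [133.2, -43.4]]]
22 [[243, 261], [378, 396]] [[[130.1, 41.9], [130.0, 31.9]], [[130.1, -33.0], [130.2, -43.0]]]
28 [[243, 261], [377, 396]] [[[127.1, 42.0], [127.0, 32.0]], [[127.0, -32.6], [127.1, -43.2]]]
34 [[243, 262], [377, 396]] [[[124.0, 42.2], [123.9, 31.5]], [[123.9, -32.7], [124.0, -43.3]]]
40 [[243, 262], [377, 396]] [[[120.9, 42.3], [120.8, 31.6]], [[120.8, -32.8], [121.0, -43.5]]]
46 [[244, 262], [377, 395]] [[[117.8, 41.9], [117.7, 31.8]], [[117.7, -32.9], [117.8, -43.1]]]
52 [] []
58 [] []
110 [] 
120 [305] [[77.6, 7.9], [77.6, 7.9]]
130 [291 292 345 346] [[71.8, 16.5], [71.8, -17.0]]
150 [282 283 284 353 354 355] [[59.9, 22.3], [59.8, -22.8]]
```

View pics/c4.png

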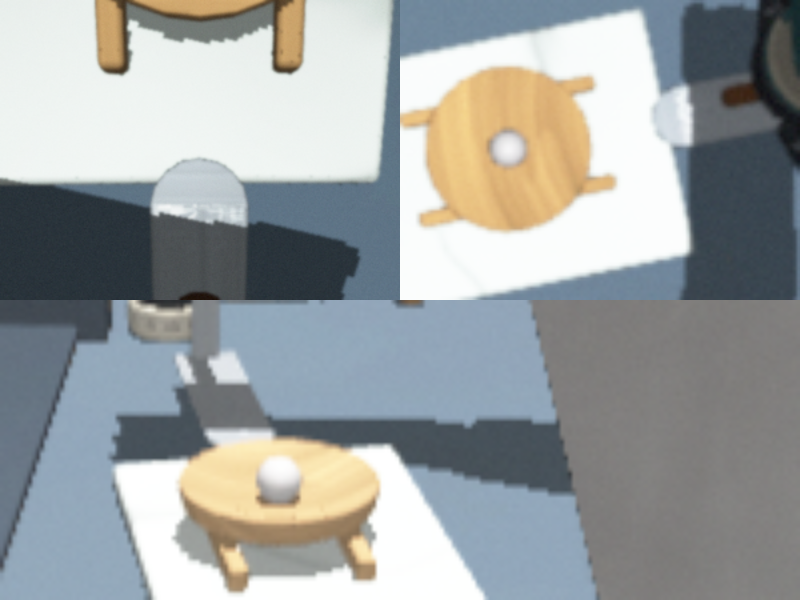

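Blade and tunnel are aligned laterally to within 1 mm. The composite shows the blade tip centred between the runner ends, level, with the bonbon centred in the dish. Sliding in about 190 mm.

Emit:
carry_out(moves=[{"tx": 0.01,"ty": 0,"tz": 0,"twist": 0,"fingers": 0},{"tx": 0.025,"ty": 0,"tz": 0,"twist": 0,"fingers": 0},{"tx": 0.03,"ty": 0,"tz": 0,"twist": 0,"fingers": 0},{"tx": 0.03,"ty": 0,"tz": 0,"twist": 0,"fingers": 0},{"tx": 0.03,"ty": 0,"tz": 0,"twist": 0,"fingers": 0},{"tx": 0.03,"ty": 0,"tz": 0,"twist": 0,"fingers": 0},{"tx": 0.03,"ty": 0,"tz": 0,"twist": 0,"fingers": 0},{"tx": 0.03,"ty": 0,"tz": 0,"twist": 0,"fingers": 0},{"tx": 0.025,"ty": 0,"tz": 0,"twist": 0,"fingers": 0},{"tx": 0.01,"ty": 0,"tz": 0,"twist": 0,"fingers": 0},{"tx": 0,"ty": 0,"tz": 0,"twist": 0,"fingers": 0}])

```text
clock: 11.38
eef_pos: [597.6, -126.9, 117.6]
tool_rot: [3.141, 0.0, 1.794]
force: [-0.1, -0.2, -2.7]
width: 13.3
gripper_force: 58.5
```

```bash
python3 - <<'E'
from h import *
s=ctrl.read_state(); print(s["clock"],s["eef_pos"],s["tool_rot"],s["force"],s["torque"],s["width"])
E
```

```text
11.375 [ 597.63681536 -126.87224566  117.55533445] [3.14149977e+00 1.63273455e-04 1.79445856e+00] [-0.13615122 -0.15862986 -2.74957759] [ 0.09334339 -0.00186097  0.03454951] 13.251845794141454
```

Emit:
carry_out(moves=[{"tx": 0.015,"ty": 0,"tz": 0,"twist": 0,"fingers": 0},{"tx": 0.03,"ty": 0,"tz": 0,"twist": 0,"fingers": 0},{"tx": 0.04,"ty": 0,"tz": 0,"twist": 0,"fingers": 0},{"tx": 0.045,"ty": 0,"tz": 0,"twist": 0,"fingers": 0},{"tx": 0.045,"ty": 0,"tz": 0,"twist": 0,"fingers": 0},{"tx": 0.045,"ty": 0,"tz": 0,"twist": 0,"fingers": 0},{"tx": 0.045,"ty": 0,"tz": 0,"twist": 0,"fingers": 0},{"tx": 0.045,"ty": 0,"tz": 0,"twist": 0,"fingers": 0},{"tx": 0.04,"ty": 0,"tz": 0,"twist": 0,"fingers": 0},{"tx": 0.025,"ty": 0,"tz": 0,"twist": 0,"fingers": 0},{"tx": 0.01,"ty": 0,"tz": 0,"twist": 0,"fingers": 0},{"tx": 0,"ty": 0,"tz": 0,"twist": 0,"fingers": 0}])

```text
clock: 12.88
eef_pos: [572.0, -14.5, 117.5]
tool_rot: [3.142, 0.0, 1.794]
force: [1.0, 0.2, -3.1]
width: 13.1
gripper_force: 58.5
```

```bash
python3 - <<'E'
from h import *
s=ctrl.read_state(); print(s["clock"],s["eef_pos"],s["tool_rot"],s["force"],s["torque"],s["width"])
w=grab("wrist","pics/w5.png")["color"]; d=grab("side","pics/s5.png")["color"]; t=grab("top","pics/t5.png")["color"]
o=np.zeros((600,800,3),np.uint8)
o[:300,:400]=cv2.resize(w,(400,300)); o[:300,400:]=cv2.resize(t[200:290,300:420],(400,300)); o[300:,:]=cv2.resize(d[200:275,260:460],(800,300),interpolation=cv2.INTER_CUBIC)
cv2.imwrite("pics/c5.png",o)
E
```

```text
12.875 [572.04187627 -14.51878801 117.52212333] [3.14158482e+00 3.00377765e-04 1.79409420e+00] [ 1.03815983  0.18424379 -3.06595384] [ 0.04532025 -0.00514219 -0.03063435] 13.148397970552214
```

View pics/c5.png

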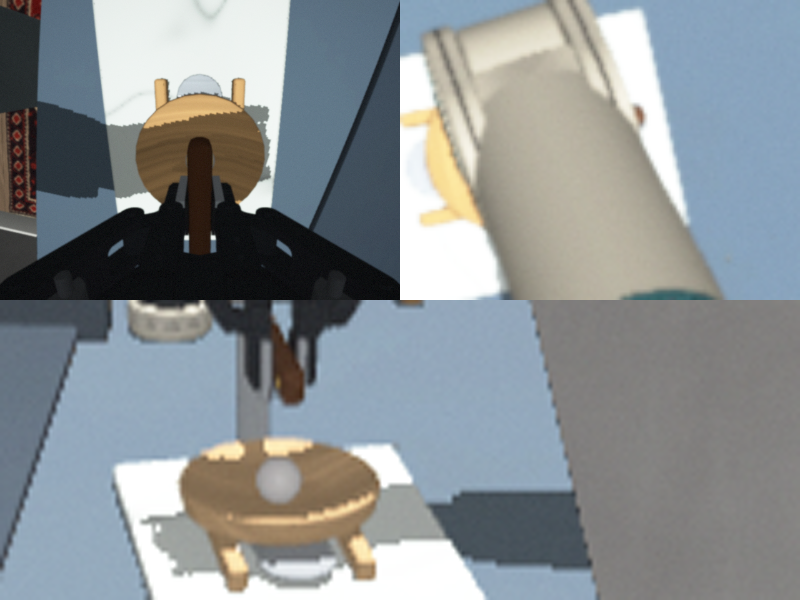

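The wrist and side panels show the blade under the dish with its tip just past the runner ends. The bonbon is centred and the fingers are well above it. Lifting gently.

Emit:
carry_out(moves=[{"tx": 0,"ty": 0,"tz": -0.004,"twist": 0,"fingers": 0},{"tx": 0,"ty": 0,"tz": -0.004,"twist": 0,"fingers": 0},{"tx": 0,"ty": 0,"tz": -0.003,"twist": 0,"fingers": 0},{"tx": 0,"ty": 0,"tz": -0.003,"twist": 0,"fingers": 0},{"tx": 0,"ty": 0,"tz": -0.003,"twist": 0,"fingers": 0},{"tx": 0,"ty": 0,"tz": -0.003,"twist": 0,"fingers": 0},{"tx": 0,"ty": 0,"tz": -0.003,"twist": 0,"fingers": 0},{"tx": 0,"ty": 0,"tz": -0.003,"twist": 0,"fingers": 0},{"tx": 0,"ty": 0,"tz": -0.004,"twist": 0,"fingers": 0},{"tx": 0,"ty": 0,"tz": -0.005,"twist": 0,"fingers": 0},{"tx": 0,"ty": 0,"tz": -0.007,"twist": 0,"fingers": 0},{"tx": 0,"ty": 0,"tz": -0.009,"twist": 0,"fingers": 0}])

```text
clock: 14.52
eef_pos: [572.0, -14.3, 133.0]
tool_rot: [3.142, 0.0, 1.794]
force: [0.2, -0.3, -4.3]
width: 13.2
gripper_force: 58.4
```

Emit:
carry_out(moves=[{"tx": 0,"ty": 0,"tz": -0.012,"twist": 0,"fingers": 0},{"tx": 0,"ty": 0,"tz": -0.015,"twist": 0,"fingers": 0},{"tx": 0,"ty": 0,"tz": -0.018,"twist": 0,"fingers": 0},{"tx": 0,"ty": 0,"tz": -0.02,"twist": 0,"fingers": 0},{"tx": 0,"ty": 0,"tz": -0.02,"twist": 0,"fingers": 0},{"tx": 0,"ty": 0,"tz": -0.02,"twist": 0,"fingers": 0},{"tx": 0,"ty": 0,"tz": -0.02,"twist": 0,"fingers": 0},{"tx": 0,"ty": 0,"tz": -0.02,"twist": 0,"fingers": 0},{"tx": 0,"ty": 0,"tz": -0.02,"twist": 0,"fingers": 0},{"tx": 0,"ty": 0,"tz": -0.02,"twist": 0,"fingers": 0},{"tx": 0,"ty": 0,"tz": -0.02,"twist": 0,"fingers": 0},{"tx": 0,"ty": 0,"tz": -0.02,"twist": 0,"fingers": 0}])

```text
clock: 16.02
eef_pos: [572.0, -14.4, 200.7]
tool_rot: [-3.142, 0.0, 1.794]
force: [0.3, 0.0, -4.1]
width: 13.0
gripper_force: 58.4
```

Emit:
carry_out(moves=[{"tx": 0,"ty": 0,"tz": -0.02,"twist": 0,"fingers": 0},{"tx": 0,"ty": 0,"tz": -0.02,"twist": 0,"fingers": 0},{"tx": 0,"ty": 0,"tz": -0.02,"twist": 0,"fingers": 0},{"tx": 0,"ty": 0,"tz": -0.02,"twist": 0,"fingers": 0},{"tx": 0,"ty": 0,"tz": -0.017,"twist": 0,"fingers": 0},{"tx": 0,"ty": 0,"tz": -0.013,"twist": 0,"fingers": 0},{"tx": 0,"ty": 0,"tz": -0.009,"twist": 0,"fingers": 0},{"tx": 0,"ty": 0,"tz": -0.005,"twist": 0,"fingers": 0},{"tx": 0,"ty": 0,"tz": -0.002,"twist": 0,"fingers": 0},{"tx": 0,"ty": 0,"tz": 0,"twist": 0,"fingers": 0},{"tx": 0,"ty": 0,"tz": 0,"twist": 0,"fingers": 0}])

```text
clock: 17.4
eef_pos: [571.9, -14.3, 238.0]
tool_rot: [-3.141, -0.0, 1.794]
force: [0.1, 0.7, -4.5]
width: 13.2
gripper_force: 58.4
```

```bash
python3 - <<'E'
from h import *
s=ctrl.read_state(); print(s["clock"],s["eef_pos"],s["tool_rot"],s["force"],s["torque"],s["width"],s["qpos"].round(2))
w=grab("wrist","pics/w6.png")["color"]; d=grab("side","pics/s6.png")["color"]
o=np.zeros((300,800,3),np.uint8)
o[:,:400]=cv2.resize(w,(400,300)); o[:,400:]=cv2.resize(d[170:270,270:403],(400,300),interpolation=cv2.INTER_CUBIC)
cv2.imwrite("pics/c6.png",o)
E
```

```text
17.4 [571.90960466 -14.33474293 237.99215915] [-3.14133874e+00 -6.88394853e-05  1.79415680e+00] [ 0.10603005  0.72637482 -4.54454819] [0.04673221 0.04467964 0.00421738] 13.160306470073396 [ 0.23  0.54 -0.39  1.74  0.25  0.91 -0.04]
```

View pics/c6.png

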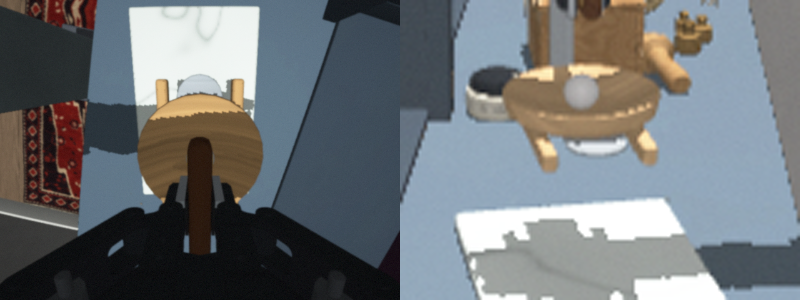

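Lifted about 11 cm. The dish is level, the bonbon is centred at (581,92) in the right-hand panel, and the slab is empty below. Now a smooth quarter turn.

Emit:
carry_out(moves=[{"tx": 0,"ty": 0,"tz": 0,"twist": 0.002,"fingers": 0},{"tx": 0,"ty": 0,"tz": 0,"twist": 0.004,"fingers": 0},{"tx": 0,"ty": 0,"tz": 0,"twist": 0.006,"fingers": 0},{"tx": 0,"ty": 0,"tz": 0,"twist": 0.008,"fingers": 0},{"tx": 0,"ty": 0,"tz": 0,"twist": 0.01,"fingers": 0},{"tx": 0,"ty": 0,"tz": 0,"twist": 0.012,"fingers": 0},{"tx": 0,"ty": 0,"tz": 0,"twist": 0.014,"fingers": 0},{"tx": 0,"ty": 0,"tz": 0,"twist": 0.014,"fingers": 0},{"tx": 0,"ty": 0,"tz": 0,"twist": 0.014,"fingers": 0},{"tx": 0,"ty": 0,"tz": 0,"twist": 0.014,"fingers": 0},{"tx": 0,"ty": 0,"tz": 0,"twist": 0.014,"fingers": 0},{"tx": 0,"ty": 0,"tz": 0,"twist": 0.014,"fingers": 0}])

```text
clock: 19.0
eef_pos: [572.0, -14.3, 238.1]
tool_rot: [3.142, -0.0, 1.395]
force: [-0.4, 0.2, -3.9]
width: 13.4
gripper_force: 58.4
```

Emit:
carry_out(moves=[{"tx": 0,"ty": 0,"tz": 0,"twist": 0.014,"fingers": 0},{"tx": 0,"ty": 0,"tz": 0,"twist": 0.014,"fingers": 0},{"tx": 0,"ty": 0,"tz": 0,"twist": 0.014,"fingers": 0},{"tx": 0,"ty": 0,"tz": 0,"twist": 0.014,"fingers": 0},{"tx": 0,"ty": 0,"tz": 0,"twist": 0.014,"fingers": 0},{"tx": 0,"ty": 0,"tz": 0,"twist": 0.014,"fingers": 0},{"tx": 0,"ty": 0,"tz": 0,"twist": 0.014,"fingers": 0},{"tx": 0,"ty": 0,"tz": 0,"twist": 0.014,"fingers": 0},{"tx": 0,"ty": 0,"tz": 0,"twist": 0.014,"fingers": 0},{"tx": 0,"ty": 0,"tz": 0,"twist": 0.014,"fingers": 0},{"tx": 0,"ty": 0,"tz": 0,"twist": 0.014,"fingers": 0},{"tx": 0,"ty": 0,"tz": 0,"twist": 0.014,"fingers": 0}])

```text
clock: 20.5
eef_pos: [572.0, -14.3, 238.1]
tool_rot: [3.142, -0.0, 0.868]
force: [0.1, -0.2, -4.4]
width: 13.0
gripper_force: 58.4
```

Emit:
carry_out(moves=[{"tx": 0,"ty": 0,"tz": 0,"twist": 0.014,"fingers": 0},{"tx": 0,"ty": 0,"tz": 0,"twist": 0.014,"fingers": 0},{"tx": 0,"ty": 0,"tz": 0,"twist": 0.014,"fingers": 0},{"tx": 0,"ty": 0,"tz": 0,"twist": 0.014,"fingers": 0},{"tx": 0,"ty": 0,"tz": 0,"twist": 0.014,"fingers": 0},{"tx": 0,"ty": 0,"tz": 0,"twist": 0.014,"fingers": 0},{"tx": 0,"ty": 0,"tz": 0,"twist": 0.014,"fingers": 0},{"tx": 0,"ty": 0,"tz": 0,"twist": 0.014,"fingers": 0},{"tx": 0,"ty": 0,"tz": 0,"twist": 0.014,"fingers": 0},{"tx": 0,"ty": 0,"tz": 0,"twist": 0.014,"fingers": 0},{"tx": 0,"ty": 0,"tz": 0,"twist": 0.014,"fingers": 0},{"tx": 0,"ty": 0,"tz": 0,"twist": 0.012,"fingers": 0}])

```text
clock: 22.0
eef_pos: [572.0, -14.3, 238.1]
tool_rot: [3.142, -0.0, 0.346]
force: [0.9, -0.5, -4.1]
width: 13.0
gripper_force: 58.4
```

Emit:
carry_out(moves=[{"tx": 0,"ty": 0,"tz": 0,"twist": 0.01,"fingers": 0},{"tx": 0,"ty": 0,"tz": 0,"twist": 0.01,"fingers": 0},{"tx": 0,"ty": 0,"tz": 0,"twist": 0.008,"fingers": 0},{"tx": 0,"ty": 0,"tz": 0,"twist": 0.006,"fingers": 0},{"tx": 0,"ty": 0,"tz": 0,"twist": 0.004,"fingers": 0},{"tx": 0,"ty": 0,"tz": 0,"twist": 0.002,"fingers": 0},{"tx": 0,"ty": 0,"tz": 0,"twist": 0,"fingers": 0},{"tx": 0,"ty": 0,"tz": 0,"twist": 0,"fingers": 0},{"tx": 0,"ty": 0,"tz": 0,"twist": 0,"fingers": 0},{"tx": 0,"ty": 0,"tz": 0,"twist": 0,"fingers": 0}])

```text
clock: 23.25
eef_pos: [572.0, -14.3, 238.1]
tool_rot: [-3.142, -0.0, 0.223]
force: [-1.1, 0.6, -3.9]
width: 13.1
gripper_force: 58.4
```

```bash
python3 - <<'E'
from h import *
s=ctrl.read_state(); print(s["clock"],s["eef_pos"],s["tool_rot"],s["force"],s["width"],abs(s["qd"]).max())
w=grab("wrist","pics/w7.png")["color"]; d=grab("side","pics/s7.png")["color"]
o=np.zeros((300,800,3),np.uint8)
o[:,:400]=cv2.resize(w,(400,300)); o[:,400:]=cv2.resize(d[170:270,270:403],(400,300),interpolation=cv2.INTER_CUBIC)
cv2.imwrite("pics/c7.png",o)
E
```

```text
23.25 [571.98404066 -14.33639883 238.1261323 ] [-3.14158283e+00 -4.47896641e-05  2.23367051e-01] [-1.14988181  0.58160412 -3.86729166] 13.090675907580666 0.0014080536047907217
```

View pics/c7.png

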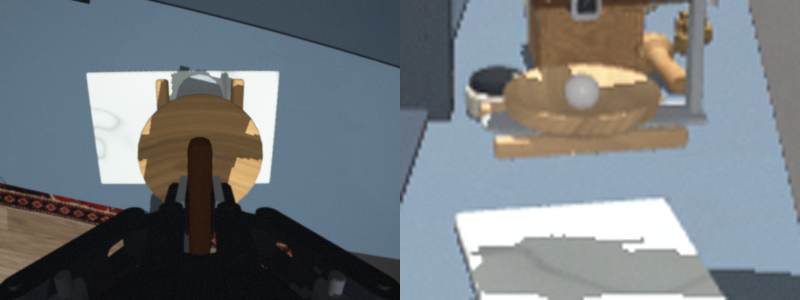

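The dish is turned a quarter turn with its runners across the slab, level, and the bonbon is centred at (581,92) in the right-hand panel. I'll let it rest briefly, then hand in.

Emit:
carry_out(moves=[{"tx": 0,"ty": 0,"tz": 0,"twist": 0,"fingers": 0},{"tx": 0,"ty": 0,"tz": 0,"twist": 0,"fingers": 0},{"tx": 0,"ty": 0,"tz": 0,"twist": 0,"fingers": 0},{"tx": 0,"ty": 0,"tz": 0,"twist": 0,"fingers": 0},{"tx": 0,"ty": 0,"tz": 0,"twist": 0,"fingers": 0},{"tx": 0,"ty": 0,"tz": 0,"twist": 0,"fingers": 0},{"tx": 0,"ty": 0,"tz": 0,"twist": 0,"fingers": 0},{"tx": 0,"ty": 0,"tz": 0,"twist": 0,"fingers": 0}])

```text
clock: 24.35
eef_pos: [572.0, -14.3, 238.1]
tool_rot: [3.142, -0.0, 0.223]
force: [0.1, -0.0, -3.9]
width: 13.2
gripper_force: 58.4
```

```bash
python3 -c "
from cell import job; print(job.finish_job())"
```

```text
the job is handed in; nothing more can be done
None
```

The job is handed in at about 24 s: the dish was lifted about 11 cm and turned a quarter turn, and it is held level and at rest on the lifter with the bonbon centred in the last pictures; the hand-in returned no verdict.

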